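# Clamp the re-glued front of a stock tray

## Task

The front board of the small wooden stock tray has just been glued, and a one-hand bar clamp lies flat on the counter around the two. Pump the clamp's trigger, stroke after stroke, until the jaw on the end of the bar meets the front board and closes the joint, then keep the trigger squeezed, snug but without crushing the thin wood, and finish while still holding it so. Do not touch the bar, its jaw, the tray or the board, leave everything lying flat, and leave the other things on the counter alone.

Things in the scene. Friction and masses are not known exactly. Their poses are not given: they have to be found in the camera images.
- clamp: One-hand bar clamp, 0.8 kg, loose, lying on its side: grey housing with jaw and black pistol grip, 36 mm thick, on a flat steel bar 340 mm long. Origin: on the counter under the bar, mid-housing. x: along the bar to the bar-end jaw; +y: the jaws' side, tray between them; -y: grip and trigger; z up. Grip: x -22 to 2, y -24 to -118 mm. The clamp slides easily on the counter; no harm.
- grip_back (a point): Middle of the back face (clamp -x side) of the pistol grip, 70 mm from the bar's middle and 18 mm above the counter; its axes are the clamp's. One finger goes here. The grip is 36 mm thick (z 0 to 36 mm).
- trigger_front (a point): Middle of the front face (clamp +x) of the trigger, straight across from grip_back, 18 mm up; moves with the trigger, a black lever 12 mm deep, 72 mm long (y -26 to -98), 24 mm thick (z 6 to 30). The other finger goes here. Grip back to trigger front: 64 mm let out, 42 mm pulled back. Squeeze both from above, closing along the clamp's x; open room on both outer sides.
- trigger (a joint): Trigger angle (rad): 0 let out, 0.2 pulled back to its stop; pivot 110 mm from trigger_front. A spring (3 to 5 N at the finger) lets it out. It works a ratchet: a full pull after fully letting out draws the bar in 7 mm (the first 2 to 10 mm); letting out leaves the bar there. With the jaw stopped by the work, 15 N on the trigger presses it with about 15 N, 20 N with 25 N, 28 N with 40 N.
- bar (a joint): How far the bar with its end jaw has been drawn in (m): 0 fully out, grows as the jaw closes on the tray. A brake in the housing holds it against up to 7 N; a harder pressure slackens to that when the trigger is let out.
- pad_face (a point): Middle of the pressing face of the soft rubber pad (34 mm wide, 28 mm high) on the bar-end jaw, 18 mm above the counter, facing the front board (clamp -x). Unloaded it stands at clamp x = 214 mm less the bar's value, y = +57 mm.
- soft_pad: That rubber pad; origin 6 mm behind pad_face. It yields 1 mm for every 12 N, up to 9 mm, so after the touch the jaw closes on a little while the pressure grows; 15 to 45 N (1.5 to 3.5 mm) is snug.
- tray: Small open tray of thin wood, 110 mm long (x), 88 mm wide, 45 mm high, loose, 0.2 to 0.3 kg. Origin: underside centre; +x to its open end (x = +55 mm), where the front board goes. At the start 2 to 5 mm are open between tray and board and 3 to 8 mm between the tray's back and the housing's pad; the clamp takes up both.
- board_centre (a point): Centre of the front board: plain wood 10 mm thick (x), 92 mm wide, 45 mm high, standing loose before the tray's open end, x away from the tray. With the joint closed it is 60 mm from the tray's origin along the tray's x. The bar-end pad starts 9 to 33 mm from the board. The thin wood is crushed above 65 N.
- front_board: The same front board; origin at the middle of its underside.
- glue_bottle: White plastic glue bottle, 48 mm across and 130 mm tall, standing on the counter. Bystander.
- calculator: Grey desk calculator 145 x 95 x 18 mm, lying on the counter. Bystander.
- carton: White medicine carton 60 x 125 x 45 mm. Bystander.
- small_carton: White medicine carton 45 x 85 x 30 mm. Bystander.
- housing_pad (a point): Middle of the face of the fixed pad on the housing's jaw, 18 mm above the counter, at clamp x = +52, y = +57 mm. It faces the tray's back. Both jaws reach to y = +74 mm. The bar's tail stands out behind the housing to x = -90 mm, and farther as the bar is drawn in.
Things that resemble listed ones, but are neither listed nor needed, are in the scene too. What is meant by the front_board is not purple, and is the smaller of those in its own colour. Of the things shaped like the tray, the wood one is meant.

How it is judged:
On the way:
1. the trigger, under the fingers, brings the bar-end jaw up to the front board (contact force between soft_pad and front_board above 1 N and contact force between the fingers and trigger above 2 N), for 0.1 s.
At the end, for the whole second after the job is handed in: The fingers still squeeze the trigger (more than 5 N), the bar-end jaw's pad presses the front board with 10 to 55 N, the joint is closed (board within 1.5 mm of the tray's end and square to it within 0.05 rad), and clamp, tray and board lie flat on the counter (within 6 mm and 0.06 rad) at rest (contact force between soft_pad and front_board between 10 and 55 N and contact force between the fingers and trigger above 5 N and x of board_centre in the frame of tray between 0.0585 and 0.0615 m and angle between the x axis of front_board and the x axis of tray, either way round below 0.05 rad and angle between each of front_board, tray, clamp's own z axis and vertical below 0.06 rad and height (world z) of each of tray, clamp below 0.006 m and linear speed of tray below 0.01 m/s); the arm keeps its last pose, push and grip.
It fails at once if the front board is crushed (more than 65 N) (contact force between soft_pad and front_board above 65 N).
It fails at once if the robot touches the bar, its jaw, the tray or the front board (contact force between any of the arm, the fingers and bar above 1 N or contact force between any of the fingers, the arm and tray above 1 N or contact force between any of the fingers, the arm and front_board above 1 N).
It fails at once if a bystander is disturbed (distance of any of glue_bottle, calculator, carton, small_carton from where it was at the start of the episode above 0.02 m).
It also fails if it takes over 51 s, if anything falls off the work surface, if the arm or the gripper's body presses on something with over 40 N, if the wrist force passes 120 N, or if a joint passes its speed limit or range.

## Robot

A 6-joint arm with a two-finger parallel gripper is mounted at the origin on the work surface. World frame = base frame: x ahead of the robot, y to its left, z up, the work surface at z = 0. Lengths are in m, angles in rad, forces in N, time in s.
With the tool pointing down it reaches from about 0.25 to 0.775 m from the base axis. Payload 8.9 kg.
Tool frame: the origin (TCP) lies midway between the tips of the shut fingers; the grasp point (between the pads) lies 19 mm behind it (manip.grip_depth is the distance from the TCP to the grasp point, in m); z points along the fingers, y is the direction in which the jaws open and shut (so a half turn about z gives the same grasp; the last joint's range is limited). The gripper opens to 85 mm and grips with 20 to 120 N. Pads are 22 mm wide; open, the fingers measure 114 mm over their backs; the gripper's body (76 mm by 85 mm) begins 54 mm behind the grasp point. The pads swing forward as they close: fully open they stand 13 mm farther back than shut.
Start: joints at [1.042, 0.291, -0.153, 1.127, 0, 1.431], TCP at [0.199, 0.486, 0.231] pointing down, gripper open.
Joint ranges: [-2.52, 2.52], [-0.91, 1.74], [-1.3, 1.37], [-1.96, 2.02], [-1.52, 1.47], [-3.14, 3.14]. Speed limits (rad/s): [2.22, 2.22, 2.79, 3.14, 3.14, 3.14].

## Interface

Orientations are given as [roll, pitch, yaw] about the fixed x, y, z axes, in that order (R = Rz(yaw) Ry(pitch) Rx(roll)).
In Python, from plant import manip, optics gives the robot as it stands.
- The arm moves only by the tool arm_command, never from a script. Its argument "increments" is a list of rows, each an object of numbers: "dx", "dy", "dz": the shift along the tool's x, y, z in cm; "wx", "wy", "wz": the turn, a rotation vector about the tool's x, y, z in degrees. A call has exactly 8 rows; each row is the pose to reach, as a shift and turn from the pose measured when the call began, along the tool's axes at that moment; what a row does not reach only later rows make up. A row lasts 1/12 s, in which the tool goes at most 41.7 mm and 7.16 degrees, less where a joint would pass 70% of its speed; a pose out of reach is approached as far as the arm can. A call with a gripper value outside its range is refused whole. "hand" is the closure, from 0 (fully open) to 1 (shut), set as the call begins (left out, the last holds). The fingers move at their own pace and stop on an object; "grip_force" is the grip in N (left out, the last holds). Time passes only in rows, so rows that repeat a pose let the fingers close, or fill a call up. It gives the time, the measured TCP pose, the force and the opening at its end, in the units of the state.
- manip.read_state(): the state, without advancing time (a new reading comes with each control period).
- optics.grab_frame(name): name is "scene" or "side" or "wrist"; returns a dict with "image" (384x512x3 uint8, red, green, blue), "K" (3x3 intrinsics, pixels), "pose" (4x4, takes a point from camera to world coordinates). Camera axes: x right, y down, z forward; pixel columns grow to the right and rows downward; lengths in m; the calibration is good to about 2 mm. A picture is of the moment at which its call begins. There is no depth.
- manip.close_job(): hands the job in, once; it reports no verdict.
The state is a dict: "t": time; "joint_pos": joint angles; "dq": joint speeds; "joint_efforts": joint torques, N m; "tool_pos": TCP position; "orientation": TCP orientation; "contact_force": force on the tool from outside, world axes, zero at the start; "wrist_torque": the same for the moment, N m; "width": finger opening in m.
Only numpy, scipy, OpenCV 4.12 (cv2) and the standard library are available. Lean on these libraries where they do the work, as an engineer would, in place of code of your own. Each camera call takes 0.05 s, during which the arm holds its last target.

## Working session

There is one attempt and no reset: what is moved stays moved. The work goes in short steps, Python scripts to look and compute and a tool call to move; the robot and the scene stay as the last step left them, time stands still between calls to the robot, and variables do not carry over. Pictures are saved under pics/ and viewed, and the job is handed in when it is done.

Besides the shell and the picture viewer there is one more tool, called after "Emit:" by a JSON object that holds its "fn" and its "kwargs". arm_command: Moves the arm, as the interface text tells. Its arguments: {"type":"object","properties":{"increments":{"type":"array"},"hand":{"type":"number"},"grip_force":{"type":"number"}},"required":["increments"]}

```bash
ls; mkdir -p pics
python3 - <<'E'
from plant import manip, optics
import cv2
for n in ("scene","side","wrist"):
    f=optics.grab_frame(n)
    cv2.imwrite(f"pics/{n}0.png",f["image"][:,:,::-1])
    print(n,f["K"].tolist(),f["pose"].round(3).tolist())
print(manip.read_state())
E
```

```text
pics
scene [[350.7225697366562, 0.0, 250.09903197700098], [0.0, 350.7225697366562, 189.0205590817143], [0.0, 0.0, 1.0]] [[-0.114, 0.754, -0.646, 1.237], [0.993, 0.086, -0.074, 0.092], [-0.0, -0.651, -0.759, 0.732], [0.0, 0.0, 0.0, 1.0]]
side [[382.14507626329504, 0.0, 256.44202532416375], [0.0, 382.14507626329504, 187.85101156447882], [0.0, 0.0, 1.0]] [[0.861, -0.251, 0.443, 0.141], [-0.509, -0.436, 0.742, -0.854], [0.007, -0.864, -0.503, 0.625], [0.0, 0.0, 0.0, 1.0]]
wrist [[292.1021508634498, 0.0, 252.3024735762973], [0.0, 292.1021508634498, 188.5185620766758], [0.0, 0.0, 1.0]] [[0.38, 0.891, 0.249, 0.138], [0.925, -0.366, -0.103, 0.511], [-0.001, 0.27, -0.963, 0.374], [0.0, 0.0, 0.0, 1.0]]
{'t': 0.15, 'joint_pos': array([ 1.04168262e+00,  2.91184329e-01, -1.53907080e-01,  1.12669720e+00,
       -7.85132596e-06,  1.43150485e+00]), 'dq': array([-0.00029427, -0.00318101,  0.00211082,  0.00089075, -0.00069186,
        0.00153928]), 'joint_efforts': array([ 1.87863399e-03, -5.37368739e+01,  3.31521857e+01,  1.14261117e-02,
       -1.60992936e-04,  5.93397954e-05]), 'tool_pos': array([0.19934867, 0.48534363, 0.23086397]), 'orientation': array([-3.14060889e+00, -1.29994757e-04,  2.75177037e+00]), 'contact_force': array([0.18586761, 0.1393405 , 0.4362838 ]), 'wrist_torque': array([ 0.02224276, -0.03717216, -0.01209617]), 'width': 0.08521533591428819}
```

View pics/scene0.png

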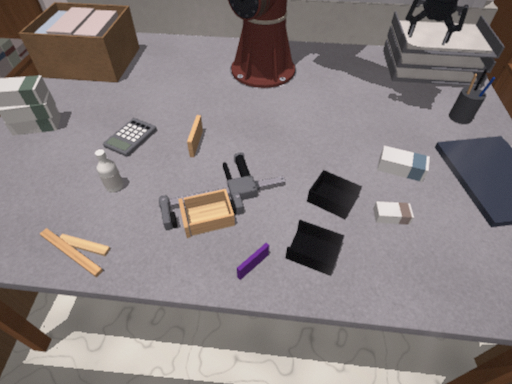

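View pics/side0.png

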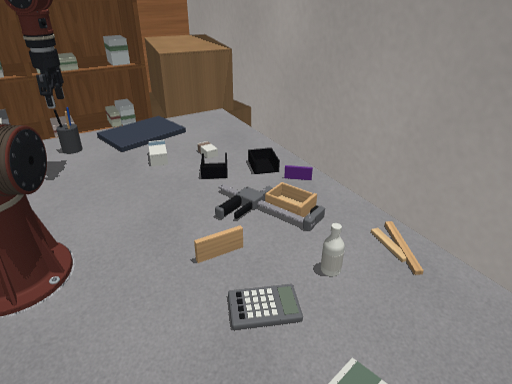

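View pics/wrist0.png

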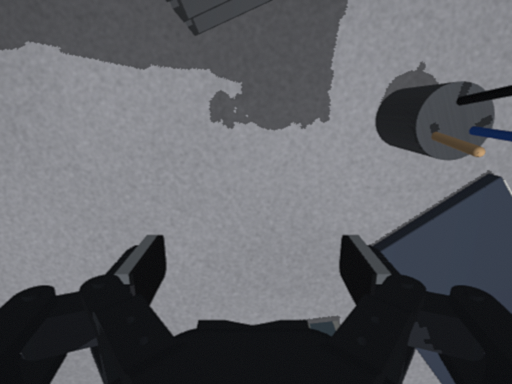

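Run:
```python
import cv2
a=cv2.imread("pics/scene0.png")[140:240,140:300]
cv2.imwrite("pics/z_scene0.png",cv2.resize(a,(800,500),interpolation=cv2.INTER_CUBIC))
a=cv2.imread("pics/side0.png")[160:240,205:335]
cv2.imwrite("pics/z_side0.png",cv2.resize(a,(780,480),interpolation=cv2.INTER_CUBIC))
```

```text
(no output)
```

View pics/z_scene0.png

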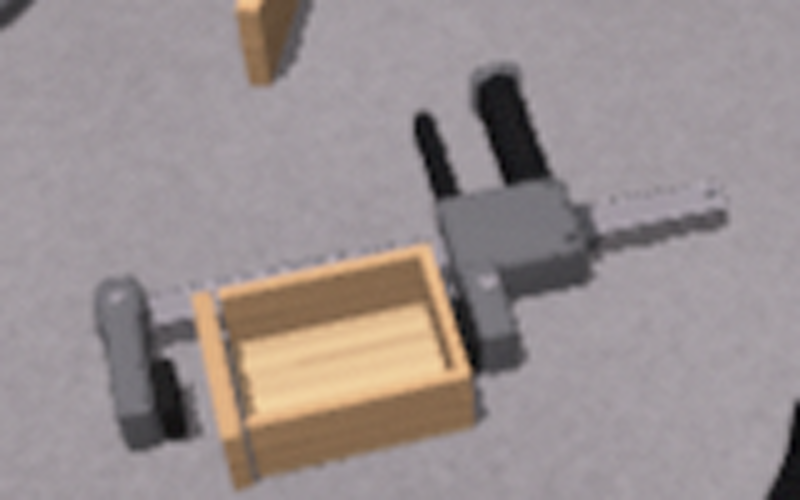

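View pics/z_side0.png

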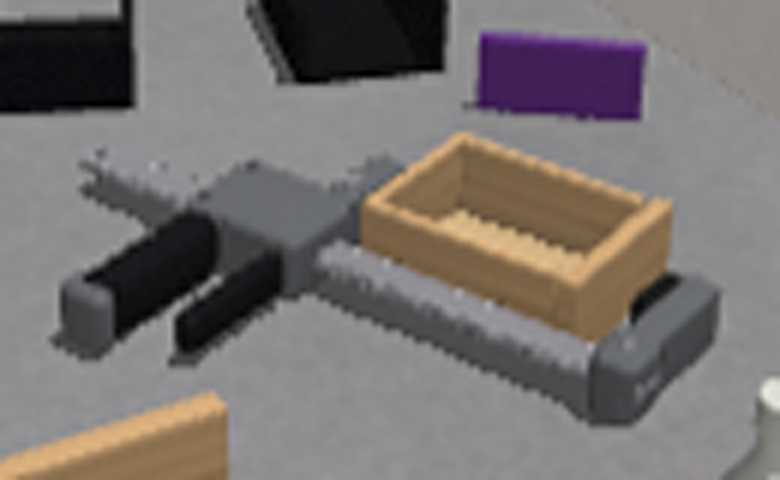

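```bash
cat > h.py <<'E'
import numpy as np
from plant import manip, optics
def ray(K,T,uv,z):
    d=T[:3,:3]@np.linalg.solve(K,[uv[0],uv[1],1.]); o=T[:3,3]
    return o+d*(z-o[2])/d[2]
def proj(K,T,p):
    c=T[:3,:3].T@(np.asarray(p,float)-T[:3,3]); q=K@c; return q[:2]/q[2]
E
python3 - <<'E'
from h import *
import numpy as np
f=optics.grab_frame("scene");g=optics.grab_frame("side")
def S(x,y,z): 
    p=ray(f["K"],f["pose"],(140+x/5-.4,140+y/5-.4),z);return p.round(4)
def D(x,y,z):
    p=ray(g["K"],g["pose"],(205+x/6-.4,160+y/6-.4),z);return p.round(4)
print("grip S L",S(478,90,.036),S(512,185,.036)," R",S(518,85,.036),S(550,178,.036))
print("grip end S",S(472,70,.036),S(520,68,.036))
print("trig S tip",S(424,115,.03),"base",S(447,193,.03), "R",S(435,120,.03),S(458,190,.03),"L",S(415,122,.03),S(440,195,.03))
print("bar tail S far corner",S(725,190,.036))
print("bar jaw S",S(100,290,.036),S(135,285,.036),S(125,410,.036),S(155,405,.036))
print("tray S", S(195,298,.045),S(430,248,.045),S(472,375,.045),S(240,430,.045))
print("trig D tip",D(180,320,.03),D(275,255,.03))
print("grip D",D(65,285,.036),D(110,290,.036),D(212,218,.036))
print("tray D",D(465,135,.045),D(365,203,.045),D(580,285,.045),D(668,205,.045))
print("barjaw D",D(595,350,.036),D(640,365,.036),D(718,295,.036))
E
```

```text
grip S L [ 0.5328 -0.0311  0.036 ] [ 0.6031 -0.0025  0.036 ]  R [ 0.5262 -0.0091  0.036 ] [0.5957 0.0172 0.036 ]
grip end S [ 0.5171 -0.0368  0.036 ] [ 0.5123 -0.0097  0.036 ]
trig S tip [ 0.5501 -0.0596  0.03  ] base [ 0.6075 -0.0376  0.03  ] R [ 0.5534 -0.0528  0.03  ] [ 0.6047 -0.032   0.03  ] L [ 0.5562 -0.0637  0.03  ] [ 0.6094 -0.0411  0.03  ]
bar tail S far corner [0.5937 0.1118 0.036 ]
bar jaw S [ 0.6996 -0.2028  0.036 ] [ 0.6943 -0.1859  0.036 ] [ 0.7713 -0.1697  0.036 ] [ 0.7667 -0.1561  0.036 ]
tray S [ 0.7061 -0.15    0.045 ] [ 0.6599 -0.0377  0.045 ] [ 0.7379 -0.0045  0.045 ] [ 0.7824 -0.1091  0.045 ]
trig D tip [ 0.5415 -0.0658  0.03  ] [ 0.6076 -0.0391  0.03  ]
grip D [ 0.5045 -0.0208  0.036 ] [ 0.5209 -0.0352  0.036 ] [ 0.5929 -0.0023  0.036 ]
tray D [ 0.7383 -0.0083  0.045 ] [ 0.6577 -0.0404  0.045 ] [ 0.7052 -0.1528  0.045 ] [ 0.7855 -0.1163  0.045 ]
barjaw D [ 0.6878 -0.1886  0.036 ] [ 0.6982 -0.2081  0.036 ] [ 0.7647 -0.1812  0.036 ]
```

Emit:
{"fn": "arm_command", "kwargs": {"increments": [{"dx": -2, "dy": -1.3, "wz": -1.5}, {"dx": -5, "dy": -3.2, "wz": -4}, {"dx": -8.5, "dy": -5.4, "wz": -7}, {"dx": -12, "dy": -7.6, "wz": -10}, {"dx": -15.5, "dy": -9.8, "wz": -13}, {"dx": -19, "dy": -12, "wz": -16}, {"dx": -22, "dy": -14, "wz": -19}, {"dx": -25, "dy": -15.8, "wz": -21}], "hand": 0, "grip_force": 20}}

```text
schema error: expected keys dx, dy, dz, wx, wy, wz
```

```bash
cat > d.py <<'E'
import sys
from h import *
from scipy.spatial.transform import Rotation as R
s=manip.read_state()
t=np.array([float(a) for a in sys.argv[1:4]]);yaw=np.radians(float(sys.argv[4]))
Rc=R.from_euler('xyz',s["orientation"]);Rt=R.from_euler('xyz',[np.pi,0,yaw])
print(s["t"],s["tool_pos"].round(4),s["orientation"].round(3),s["width"],s["contact_force"].round(1))
print("cm",(Rc.inv().apply(t-s["tool_pos"])*100).round(2),"deg",np.degrees((Rc.inv()*Rt).as_rotvec()).round(2))
E
python3 d.py .5637 -.027 .13 -157.9
```

```text
0.25 [0.1994 0.4855 0.231 ] [-3.141 -0.     2.752] 0.08567735011381036 [-0.3  0.2 -0.2]
cm [-53.17 -33.55  10.12] deg [-3.000e-02 -2.000e-02 -4.444e+01]
```

Emit:
{"fn": "arm_command", "kwargs": {"increments": [{"dx": -2, "dy": -1.3, "dz": 0, "wx": 0, "wy": 0, "wz": -1.5}, {"dx": -5, "dy": -3.2, "dz": 0, "wx": 0, "wy": 0, "wz": -4}, {"dx": -8.5, "dy": -5.4, "dz": 0, "wx": 0, "wy": 0, "wz": -7}, {"dx": -12, "dy": -7.6, "dz": 0, "wx": 0, "wy": 0, "wz": -10}, {"dx": -15.5, "dy": -9.8, "dz": 0, "wx": 0, "wy": 0, "wz": -13}, {"dx": -19, "dy": -12, "dz": 0, "wx": 0, "wy": 0, "wz": -16}, {"dx": -22, "dy": -14, "dz": 0, "wx": 0, "wy": 0, "wz": -19}, {"dx": -25, "dy": -15.8, "dz": 0, "wx": 0, "wy": 0, "wz": -21}], "hand": 0, "grip_force": 20}}

```text
t: 0.92
tool_pos: [0.3712, 0.2424, 0.2312]
orientation: [-3.141, -0.0, 3.121]
contact_force: [0.9, 1.0, -0.5]
width: 0.0856
```

```bash
python3 d.py .5637 -.027 .13 -157.9
```

```text
0.9167 [0.3712 0.2424 0.2312] [-3.141 -0.     3.121] 0.08560981397271115 [ 0.9  1.  -0.5]
cm [-19.81 -26.52  10.13] deg [-3.00e-02 -1.00e-02 -2.33e+01]
```

Emit:
{"fn": "arm_command", "kwargs": {"increments": [{"dx": -2.5, "dy": -3.4, "dz": 0, "wx": 0, "wy": 0, "wz": -3}, {"dx": -5.2, "dy": -7, "dz": 0.5, "wx": 0, "wy": 0, "wz": -6}, {"dx": -8, "dy": -10.5, "dz": 2, "wx": 0, "wy": 0, "wz": -9.5}, {"dx": -10.5, "dy": -14, "dz": 3.5, "wx": 0, "wy": 0, "wz": -13}, {"dx": -13, "dy": -17.5, "dz": 5, "wx": 0, "wy": 0, "wz": -16}, {"dx": -15.5, "dy": -21, "dz": 7, "wx": 0, "wy": 0, "wz": -19}, {"dx": -18, "dy": -24.2, "dz": 9, "wx": 0, "wy": 0, "wz": -21.5}, {"dx": -19.8, "dy": -26.5, "dz": 10, "wx": 0, "wy": 0, "wz": -23.3}]}}

```text
t: 1.58
tool_pos: [0.5544, -0.0154, 0.1369]
orientation: [-3.141, -0.001, -2.754]
contact_force: [0.9, -0.1, 0.8]
width: 0.0855
```

```bash
python3 d.py .5637 -.027 .0 -157.9;python3 - <<'E'
from h import *
import cv2
for n in ("scene","side","wrist"):
    f=optics.grab_frame(n); im=f["image"][:,:,::-1].copy()
    cv2.imwrite(f"pics/{n}1.png",im)
a=cv2.imread("pics/wrist1.png");cv2.imwrite("pics/w1.png",cv2.resize(a,(800,600)))
E
```

```text
1.5833 [ 0.5544 -0.0154  0.1369] [-3.141e+00 -1.000e-03 -2.754e+00] 0.08547093942979934 [ 0.9 -0.1  0.8]
cm [-0.43 -1.42 13.69] deg [-0.01 -0.03  0.12]
```

View pics/w1.png

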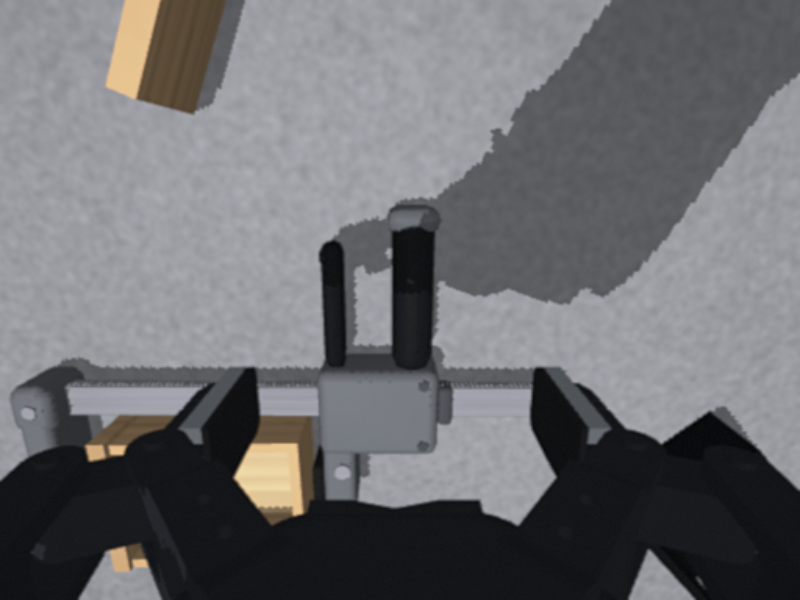

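View pics/scene1.png

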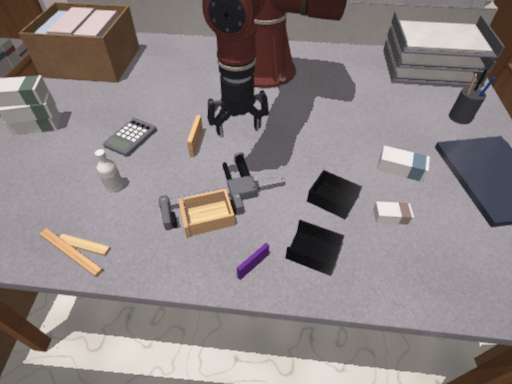

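Run:
```python
from h import *
f=optics.grab_frame("wrist")
a=np.radians(-67.9);X=np.array([np.cos(a),np.sin(a)]);Y=np.array([-np.sin(a),np.cos(a)])
def W(n,u,v,z):
    p=ray(f["K"],f["pose"],(u/1.5625,v/1.5625),z); print(n,p.round(4),"xp %.4f yp %.4f"%(X@p[:2],Y@p[:2]))
W("gripL far",392,232,.036);W("gripL near",393,355,.036);W("gripR far",435,232,.036);W("gripR near",433,355,.036)
W("grip end",413,206,.036)
W("trigL",321,255,.03);W("trigL",325,360,.03);W("trigR",343,255,.03);W("trigR",346,360,.03);W("trig tip",332,241,.03)
W("hous",323,370,.036);W("hous",437,370,.036)
W("barfar",100,384,.036);W("barfar",530,388,.036);W("barnear",110,415,.036);W("barnear",530,416,.036)
W("bar z25",300,400,.025)
```

```text
gripL far [ 0.524  -0.0297  0.036 ] xp 0.2246 yp 0.4743
gripL near [ 0.5894 -0.0028  0.036 ] xp 0.2244 yp 0.5450
gripR far [ 0.5154 -0.0084  0.036 ] xp 0.2017 yp 0.4744
gripR near [0.5808 0.0185 0.036 ] xp 0.2013 yp 0.5451
grip end [ 0.5071 -0.0245  0.036 ] xp 0.2135 yp 0.4607
trigL [ 0.5512 -0.0612  0.03  ] xp 0.2641 yp 0.4877
trigL [ 0.6097 -0.038   0.03  ] xp 0.2646 yp 0.5506
trigR [ 0.5467 -0.0499  0.03  ] xp 0.2519 yp 0.4878
trigR [ 0.6051 -0.0265  0.03  ] xp 0.2522 yp 0.5507
trig tip [ 0.5416 -0.0582  0.03  ] xp 0.2577 yp 0.4799
hous [ 0.6133 -0.037   0.036 ] xp 0.2650 yp 0.5543
hous [0.5886 0.0244 0.036 ] xp 0.1988 yp 0.5545
barfar [ 0.6704 -0.1552  0.036 ] xp 0.3961 yp 0.5628
barfar [0.5787 0.0797 0.036 ] xp 0.1439 yp 0.5662
barnear [ 0.6884 -0.1453  0.036 ] xp 0.3937 yp 0.5831
barnear [0.5953 0.0879 0.036 ] xp 0.1425 yp 0.5846
bar z25 [ 0.6431 -0.0433  0.025 ] xp 0.2821 yp 0.5795
```

```bash
python3 d.py .559 -.025 .0 -158
```

```text
1.7833 [ 0.5535 -0.0143  0.137 ] [ 3.141e+00 -2.000e-03 -2.758e+00] 0.08535668339901001 [-0.5  0.4  0.3]
cm [-0.13 -1.2  13.7 ] deg [ 0.04 -0.11 -0.02]
```

Emit:
{"fn": "arm_command", "kwargs": {"increments": [{"dx": 0, "dy": -0.3, "dz": 1, "wx": 0, "wy": 0, "wz": 0}, {"dx": -0.1, "dy": -0.8, "dz": 2.5, "wx": 0, "wy": 0, "wz": 0}, {"dx": -0.1, "dy": -1.2, "dz": 4.5, "wx": 0, "wy": 0, "wz": 0}, {"dx": -0.1, "dy": -1.2, "dz": 6, "wx": 0, "wy": 0, "wz": 0}, {"dx": -0.1, "dy": -1.2, "dz": 7.5, "wx": 0, "wy": 0, "wz": 0}, {"dx": -0.1, "dy": -1.2, "dz": 8, "wx": 0, "wy": 0, "wz": 0}, {"dx": -0.1, "dy": -1.2, "dz": 8, "wx": 0, "wy": 0, "wz": 0}, {"dx": -0.1, "dy": -1.2, "dz": 8, "wx": 0, "wy": 0, "wz": 0}]}}

```text
t: 2.45
tool_pos: [0.5588, -0.0245, 0.0575]
orientation: [3.141, -0.002, -2.757]
contact_force: [0.6, -0.9, -0.3]
width: 0.0854
```

```bash
python3 d.py .559 -.025 .0 -158;python3 - <<'E'
from h import *
import cv2
f=optics.grab_frame("wrist"); cv2.imwrite("pics/w2.png",f["image"][:,:,::-1])
E
```

```text
2.45 [ 0.5588 -0.0245  0.0575] [ 3.141e+00 -2.000e-03 -2.757e+00] 0.08543743192053771 [ 0.6 -0.9 -0.3]
cm [-0.01 -0.06  5.75] deg [ 0.03 -0.09  0.03]
```

View pics/w2.png

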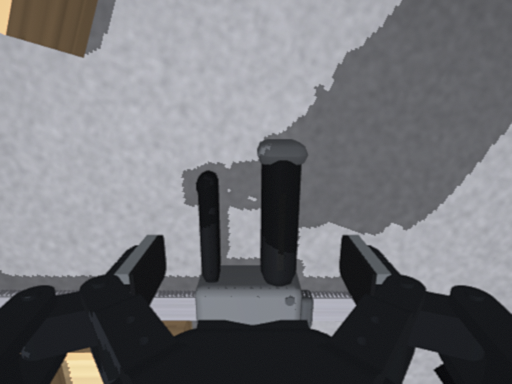

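Emit:
{"fn": "arm_command", "kwargs": {"increments": [{"dx": 0, "dy": 0, "dz": 1, "wx": 0, "wy": 0, "wz": 0}, {"dx": 0, "dy": 0, "dz": 2.2, "wx": 0, "wy": 0, "wz": 0}, {"dx": 0, "dy": 0, "dz": 3.4, "wx": 0, "wy": 0, "wz": 0}, {"dx": 0, "dy": 0, "dz": 4.4, "wx": 0, "wy": 0, "wz": 0}, {"dx": 0, "dy": 0, "dz": 5.2, "wx": 0, "wy": 0, "wz": 0}, {"dx": 0, "dy": 0, "dz": 5.6, "wx": 0, "wy": 0, "wz": 0}, {"dx": 0, "dy": 0, "dz": 5.6, "wx": 0, "wy": 0, "wz": 0}, {"dx": 0, "dy": 0, "dz": 5.6, "wx": 0, "wy": 0, "wz": 0}]}}

```text
t: 3.17
tool_pos: [0.5593, -0.0247, 0.002]
orientation: [3.142, -0.001, -2.757]
contact_force: [0.3, 1.8, -0.4]
width: 0.0854
```

Emit:
{"fn": "arm_command", "kwargs": {"increments": [{"dx": 0, "dy": 0, "dz": 0, "wx": 0, "wy": 0, "wz": 0}, {"dx": 0, "dy": 0, "dz": 0, "wx": 0, "wy": 0, "wz": 0}, {"dx": 0, "dy": 0, "dz": 0, "wx": 0, "wy": 0, "wz": 0}, {"dx": 0, "dy": 0, "dz": 0, "wx": 0, "wy": 0, "wz": 0}, {"dx": 0, "dy": 0, "dz": 0, "wx": 0, "wy": 0, "wz": 0}, {"dx": 0, "dy": 0, "dz": 0, "wx": 0, "wy": 0, "wz": 0}, {"dx": 0, "dy": 0, "dz": 0, "wx": 0, "wy": 0, "wz": 0}, {"dx": 0, "dy": 0, "dz": 0, "wx": 0, "wy": 0, "wz": 0}], "hand": 0.3, "grip_force": 20}}

```text
t: 3.83
tool_pos: [0.5599, -0.0246, 0.0031]
orientation: [-3.141, 0.001, -2.758]
contact_force: [-1.2, 1.7, 7.9]
width: 0.0599
```

```bash
python3 d.py .559 -.025 .0 -158;python3 - <<'E'
from h import *
import cv2
for n in ("scene","side","wrist"):
    f=optics.grab_frame(n); cv2.imwrite(f"pics/{n}3.png",f["image"][:,:,::-1])
a=cv2.imread("pics/side3.png")[140:260,185:345];cv2.imwrite("pics/zs3.png",cv2.resize(a,(800,600),interpolation=2))
E
```

```text
3.8333 [ 0.5599 -0.0246  0.0031] [-3.141e+00  1.000e-03 -2.758e+00] 0.05989206275343164 [-1.2  1.7  7.9]
cm [ 0.1  -0.    0.31] deg [-0.02  0.03  0.  ]
```

View pics/zs3.png

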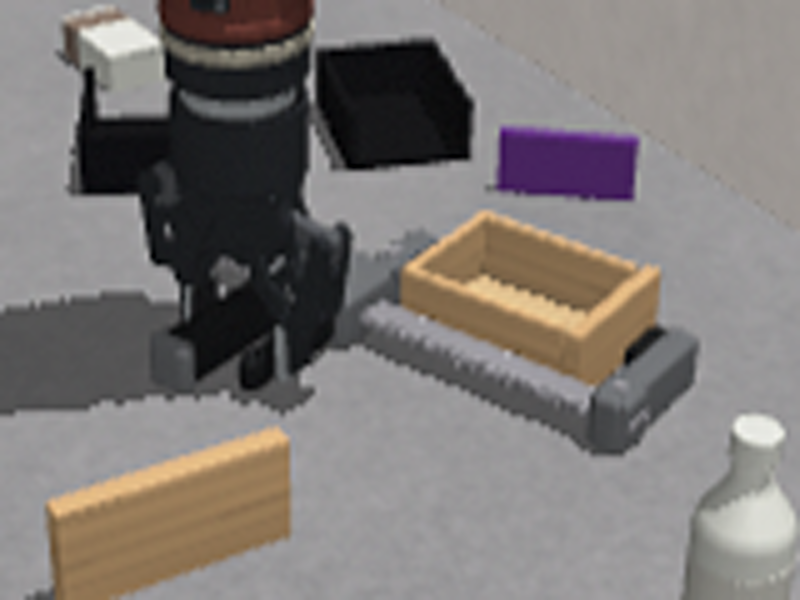

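View pics/wrist3.png

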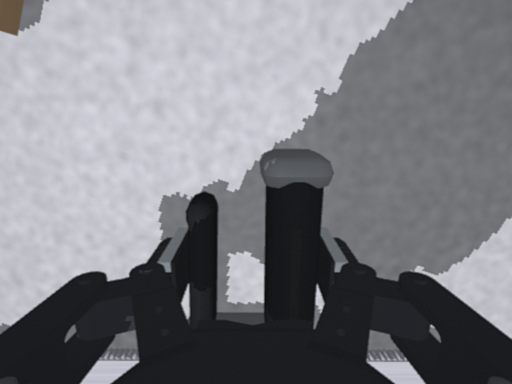

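Emit:
{"fn": "arm_command", "kwargs": {"increments": [{"dx": 0, "dy": 0, "dz": 0, "wx": 0, "wy": 0, "wz": 0}, {"dx": 0, "dy": 0, "dz": -0.1, "wx": 0, "wy": 0, "wz": 0}, {"dx": 0, "dy": 0, "dz": -0.2, "wx": 0, "wy": 0, "wz": 0}, {"dx": 0, "dy": 0, "dz": -0.2, "wx": 0, "wy": 0, "wz": 0}, {"dx": 0, "dy": 0, "dz": -0.2, "wx": 0, "wy": 0, "wz": 0}, {"dx": 0, "dy": 0, "dz": -0.2, "wx": 0, "wy": 0, "wz": 0}, {"dx": 0, "dy": 0, "dz": -0.2, "wx": 0, "wy": 0, "wz": 0}, {"dx": 0, "dy": 0, "dz": -0.2, "wx": 0, "wy": 0, "wz": 0}], "hand": 1, "grip_force": 20}}

```text
t: 4.65
tool_pos: [0.5591, -0.023, 0.0062]
orientation: [3.139, 0.001, -2.756]
contact_force: [-5.9, 7.6, 13.9]
width: 0.0428
```

```bash
cat > look.py <<'E'
import sys,cv2
from h import *
n=sys.argv[1]
s=manip.read_state();print(s["t"],s["tool_pos"].round(4),s["orientation"].round(3),round(s["width"],4),s["contact_force"].round(1),s["wrist_torque"].round(2))
f=optics.grab_frame("side");a=f["image"][140:260,185:345,::-1];A=cv2.resize(a,(533,400),interpolation=2)
f=optics.grab_frame("scene");a=f["image"][130:250,120:300,::-1];B=cv2.resize(a,(600,400),interpolation=2)
cv2.imwrite(f"pics/l{n}.png",cv2.resize(np.hstack([A[:,133:],B[:,:400]]),(800,400)))
E
python3 look.py 4
```

```text
4.65 [ 0.5591 -0.023   0.0062] [ 3.139e+00  1.000e-03 -2.756e+00] 0.0428 [-5.9  7.6 13.9] [1.6  1.23 0.3 ]
```

View pics/l4.png

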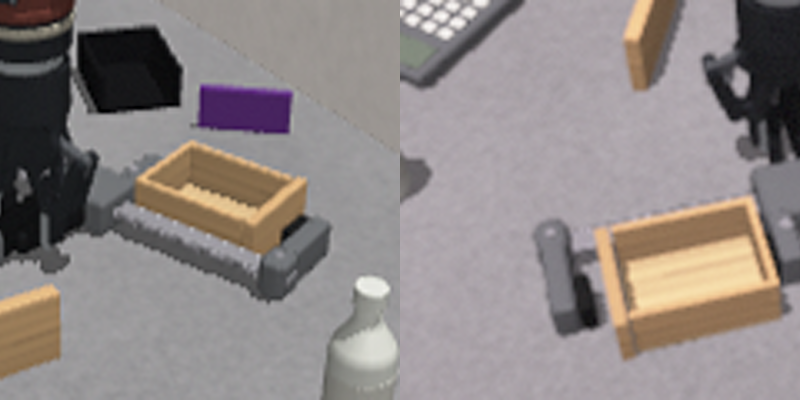

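Emit:
{"fn": "arm_command", "kwargs": {"increments": [{"dx": 0, "dy": 0, "dz": 0, "wx": 0, "wy": 0, "wz": 0}, {"dx": 0, "dy": 0, "dz": 0.1, "wx": 0, "wy": 0, "wz": 0}, {"dx": 0, "dy": 0, "dz": 0.2, "wx": 0, "wy": 0, "wz": 0}, {"dx": 0, "dy": 0, "dz": 0.3, "wx": 0, "wy": 0, "wz": 0}, {"dx": 0, "dy": 0, "dz": 0.3, "wx": 0, "wy": 0, "wz": 0}, {"dx": 0, "dy": 0, "dz": 0.3, "wx": 0, "wy": 0, "wz": 0}, {"dx": 0, "dy": 0, "dz": 0.3, "wx": 0, "wy": 0, "wz": 0}, {"dx": 0, "dy": 0, "dz": 0.3, "wx": 0, "wy": 0, "wz": 0}], "hand": 0.2}}

```text
t: 5.42
tool_pos: [0.5606, -0.0244, 0.0037]
orientation: [-3.141, 0.002, -2.757]
contact_force: [2.2, -6.5, 1.9]
width: 0.0684
```

```bash
python3 look.py 5
```

```text
5.4167 [ 0.5606 -0.0244  0.0037] [-3.141e+00  2.000e-03 -2.757e+00] 0.0684 [ 2.2 -6.5  1.9] [-1.16 -0.41 -0.11]
```

View pics/l5.png

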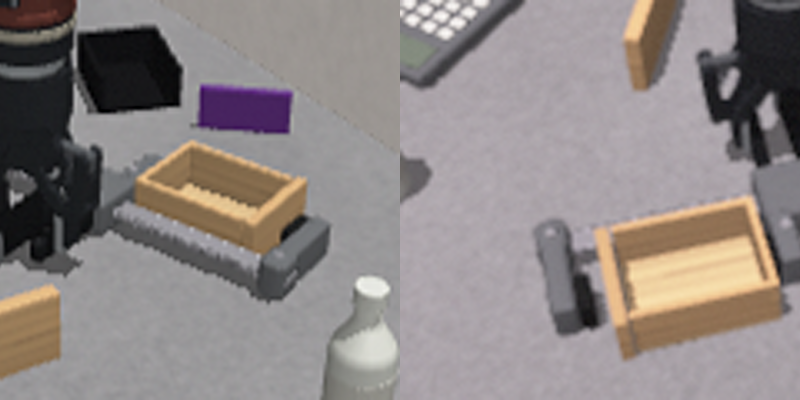

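Emit:
{"fn": "arm_command", "kwargs": {"increments": [{"dx": 0, "dy": 0, "dz": 0, "wx": 0, "wy": 0, "wz": 0}, {"dx": 0, "dy": 0, "dz": -0.2, "wx": 0, "wy": 0, "wz": 0}, {"dx": 0, "dy": 0, "dz": -0.3, "wx": 0, "wy": 0, "wz": 0}, {"dx": 0, "dy": 0, "dz": -0.4, "wx": 0, "wy": 0, "wz": 0}, {"dx": 0, "dy": 0, "dz": -0.4, "wx": 0, "wy": 0, "wz": 0}, {"dx": 0, "dy": 0, "dz": -0.4, "wx": 0, "wy": 0, "wz": 0}, {"dx": 0, "dy": 0, "dz": -0.4, "wx": 0, "wy": 0, "wz": 0}, {"dx": 0, "dy": 0, "dz": -0.4, "wx": 0, "wy": 0, "wz": 0}], "hand": 1}}

```text
t: 6.18
tool_pos: [0.5601, -0.0242, 0.0073]
orientation: [3.142, 0.002, -2.757]
contact_force: [-1.5, 3.4, -3.9]
width: 0.0427
```

```bash
python3 look.py 6
```

```text
6.1833 [ 0.5601 -0.0242  0.0073] [ 3.142e+00  2.000e-03 -2.757e+00] 0.0427 [-1.5  3.4 -3.9] [0.36 0.1  0.36]
```

View pics/l6.png

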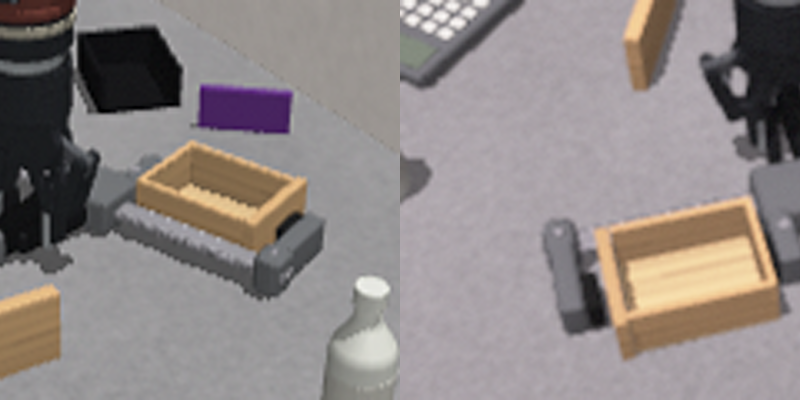

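Emit:
{"fn": "arm_command", "kwargs": {"increments": [{"dx": 0, "dy": 0, "dz": 0, "wx": 0, "wy": 0, "wz": 0}, {"dx": 0, "dy": 0, "dz": 0.2, "wx": 0, "wy": 0, "wz": 0}, {"dx": 0, "dy": 0, "dz": 0.3, "wx": 0, "wy": 0, "wz": 0}, {"dx": 0, "dy": 0, "dz": 0.4, "wx": 0, "wy": 0, "wz": 0}, {"dx": 0, "dy": 0, "dz": 0.4, "wx": 0, "wy": 0, "wz": 0}, {"dx": 0, "dy": 0, "dz": 0.4, "wx": 0, "wy": 0, "wz": 0}, {"dx": 0, "dy": 0, "dz": 0.4, "wx": 0, "wy": 0, "wz": 0}, {"dx": 0, "dy": 0, "dz": 0.4, "wx": 0, "wy": 0, "wz": 0}], "hand": 0.2}}

```text
t: 6.95
tool_pos: [0.5616, -0.0256, 0.0041]
orientation: [-3.139, 0.003, -2.758]
contact_force: [1.6, -4.7, 1.6]
width: 0.0681
```

Emit:
{"fn": "arm_command", "kwargs": {"increments": [{"dx": 0, "dy": 0, "dz": 0, "wx": 0, "wy": 0, "wz": 0}, {"dx": 0, "dy": 0, "dz": -0.1, "wx": 0, "wy": 0, "wz": 0}, {"dx": 0, "dy": 0, "dz": -0.2, "wx": 0, "wy": 0, "wz": 0}, {"dx": 0, "dy": 0, "dz": -0.3, "wx": 0, "wy": 0, "wz": 0}, {"dx": 0, "dy": 0, "dz": -0.3, "wx": 0, "wy": 0, "wz": 0}, {"dx": 0, "dy": 0, "dz": -0.3, "wx": 0, "wy": 0, "wz": 0}, {"dx": 0, "dy": 0, "dz": -0.3, "wx": 0, "wy": 0, "wz": 0}, {"dx": 0, "dy": 0, "dz": -0.3, "wx": 0, "wy": 0, "wz": 0}], "hand": 1}}

```text
t: 7.62
tool_pos: [0.5612, -0.0246, 0.0074]
orientation: [-3.14, 0.004, -2.757]
contact_force: [-3.4, 5.7, 6.3]
width: 0.0429
```

```bash
python3 look.py 7
```

```text
7.6167 [ 0.5612 -0.0246  0.0074] [-3.14   0.004 -2.757] 0.0429 [-3.4  5.7  6.3] [1.03 0.62 0.42]
```

View pics/l7.png

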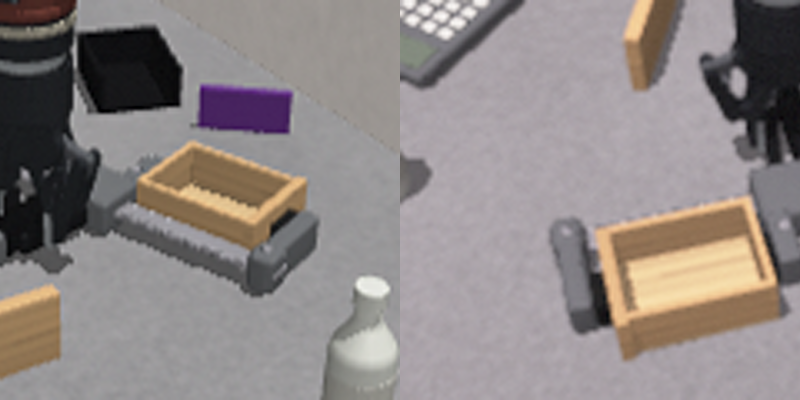

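Emit:
{"fn": "arm_command", "kwargs": {"increments": [{"dx": 0, "dy": 0, "dz": 0, "wx": 0, "wy": 0, "wz": 0}, {"dx": 0, "dy": 0, "dz": 0.2, "wx": 0, "wy": 0, "wz": 0}, {"dx": 0.1, "dy": 0, "dz": 0.3, "wx": 0, "wy": 0.2, "wz": 0}, {"dx": 0.1, "dy": 0, "dz": 0.4, "wx": 0, "wy": 0.2, "wz": 0}, {"dx": 0.1, "dy": 0, "dz": 0.4, "wx": 0, "wy": 0.2, "wz": 0}, {"dx": 0.1, "dy": 0, "dz": 0.4, "wx": 0, "wy": 0.2, "wz": 0}, {"dx": 0.1, "dy": 0, "dz": 0.4, "wx": 0, "wy": 0.2, "wz": 0}, {"dx": 0.1, "dy": 0, "dz": 0.4, "wx": 0, "wy": 0.2, "wz": 0}], "hand": 0.2}}

```text
t: 8.38
tool_pos: [0.5624, -0.0269, 0.0041]
orientation: [-3.136, 0.002, -2.758]
contact_force: [2.9, -6.8, 3.0]
width: 0.0682
```

Emit:
{"fn": "arm_command", "kwargs": {"increments": [{"dx": 0, "dy": 0, "dz": 0, "wx": 0, "wy": 0, "wz": 0}, {"dx": 0, "dy": 0, "dz": -0.1, "wx": 0, "wy": 0, "wz": 0}, {"dx": 0, "dy": 0, "dz": -0.2, "wx": 0, "wy": 0, "wz": 0}, {"dx": 0, "dy": 0, "dz": -0.35, "wx": 0, "wy": 0, "wz": 0}, {"dx": 0, "dy": 0, "dz": -0.35, "wx": 0, "wy": 0, "wz": 0}, {"dx": 0, "dy": 0, "dz": -0.35, "wx": 0, "wy": 0, "wz": 0}, {"dx": 0, "dy": 0, "dz": -0.35, "wx": 0, "wy": 0, "wz": 0}, {"dx": 0, "dy": 0, "dz": -0.35, "wx": 0, "wy": 0, "wz": 0}], "hand": 1}}

```text
t: 9.05
tool_pos: [0.5624, -0.0271, 0.0074]
orientation: [-3.136, 0.002, -2.759]
contact_force: [2.7, -2.7, -5.1]
width: 0.0524
```

```bash
python3 look.py 8
```

```text
9.05 [ 0.5624 -0.0271  0.0074] [-3.136e+00  2.000e-03 -2.759e+00] 0.0524 [ 2.7 -2.7 -5.1] [-0.95 -0.7  -0.3 ]
```

View pics/l8.png

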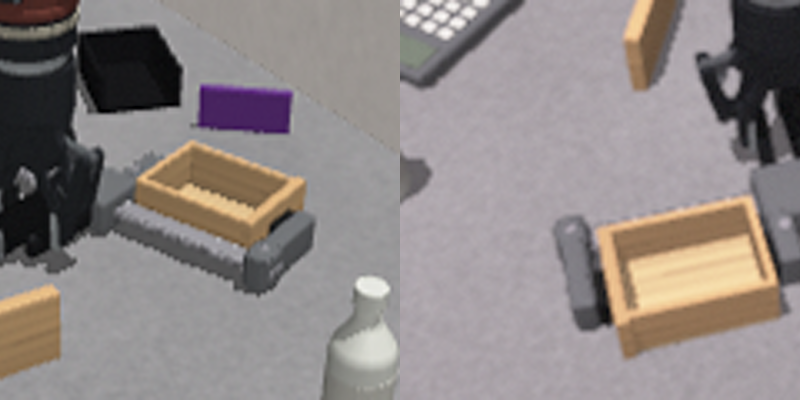

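Emit:
{"fn": "arm_command", "kwargs": {"increments": [{"dx": 0, "dy": 0, "dz": 0.05, "wx": 0, "wy": 0, "wz": 0}, {"dx": 0, "dy": 0, "dz": 0.1, "wx": 0, "wy": 0, "wz": 0}, {"dx": 0, "dy": 0, "dz": 0.1, "wx": 0, "wy": 0, "wz": 0}, {"dx": 0, "dy": 0, "dz": 0.1, "wx": 0, "wy": 0, "wz": 0}, {"dx": 0, "dy": 0, "dz": 0.1, "wx": 0, "wy": 0, "wz": 0}, {"dx": 0, "dy": 0, "dz": 0.1, "wx": 0, "wy": 0, "wz": 0}, {"dx": 0, "dy": 0, "dz": 0.1, "wx": 0, "wy": 0, "wz": 0}, {"dx": 0, "dy": 0, "dz": 0.1, "wx": 0, "wy": 0, "wz": 0}], "hand": 1}}

```text
t: 9.82
tool_pos: [0.5622, -0.027, 0.0064]
orientation: [-3.136, 0.002, -2.758]
contact_force: [0.8, -3.0, -3.5]
width: 0.0521
```

```bash
python3 look.py 9
python3 - <<'E'
import cv2,numpy as np
from h import *
f=optics.grab_frame("scene");a=f["image"][170:245,150:270,::-1]
cv2.imwrite("pics/z9.png",cv2.resize(a,(800,500),interpolation=2))
E
```

```text
9.8167 [ 0.5622 -0.027   0.0064] [-3.136e+00  2.000e-03 -2.758e+00] 0.0521 [ 0.8 -3.  -3.5] [-1.01 -0.47 -0.19]
```

View pics/z9.png

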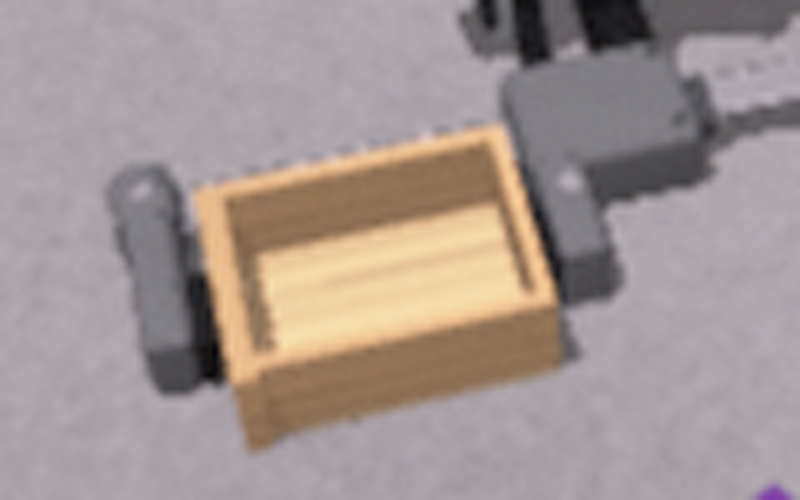

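View pics/l9.png

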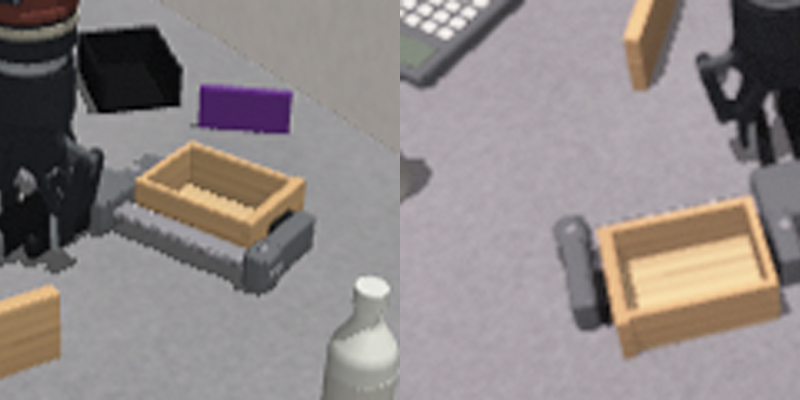

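Run:
```python
from h import *
import cv2
f=optics.grab_frame("scene")
def S(x,y,z): return ray(f["K"],f["pose"],(150+x/6.667-.43,170+y/6.667-.43),z)
a,b,c,d=[S(*p,.045)[:2] for p in((195,190),(503,127),(557,300),(235,382))]
for n,p,q in(("far len",a,b),("back",b,c),("near len",d,c),("front",a,d)):
    v=q-p;print(n,np.linalg.norm(v).round(4),np.degrees(np.arctan2(v[1],v[0])).round(1))
j=[S(*p,.036)[:2] for p in((178,190),(187,340))]
n=np.array([np.cos(np.radians(-67.9)),np.sin(np.radians(-67.9))])
print("jaw inner to board outer", [(n@(x-y)).round(4) for x,y in zip(j,(a,d))])
g=optics.grab_frame("side");x=g["image"][170:240,225:325,::-1];cv2.imwrite("pics/zs9.png",cv2.resize(x,(800,560),interpolation=2))
```

```text
far len 0.1194 111.8
back 0.0864 22.4
near len 0.1186 114.2
front 0.0914 22.9
jaw inner to board outer [np.float64(0.0066), np.float64(0.0143)]
```

View pics/zs9.png

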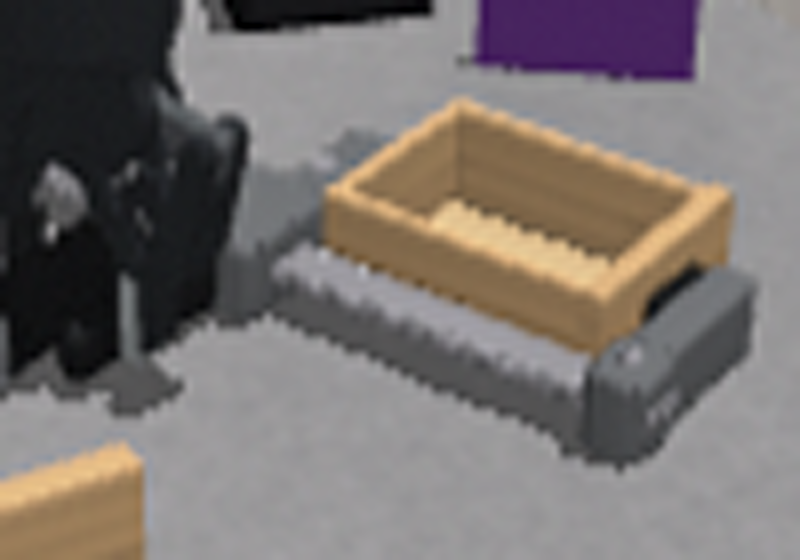

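Emit:
{"fn": "arm_command", "kwargs": {"increments": [{"dx": 0, "dy": 0, "dz": 0, "wx": 0, "wy": 0, "wz": 0}, {"dx": 0, "dy": 0, "dz": 0, "wx": 0, "wy": 0, "wz": 0}, {"dx": 0, "dy": 0, "dz": 0, "wx": 0, "wy": 0, "wz": 0}, {"dx": 0, "dy": 0, "dz": 0, "wx": 0, "wy": 0, "wz": 0}, {"dx": 0, "dy": 0, "dz": 0, "wx": 0, "wy": 0, "wz": 0}, {"dx": 0, "dy": 0, "dz": 0, "wx": 0, "wy": 0, "wz": 0}, {"dx": 0, "dy": 0, "dz": 0, "wx": 0, "wy": 0, "wz": 0}, {"dx": 0, "dy": 0, "dz": 0, "wx": 0, "wy": 0, "wz": 0}], "hand": 1, "grip_force": 22}}

```text
t: 10.73
tool_pos: [0.5622, -0.0269, 0.0064]
orientation: [-3.136, 0.002, -2.759]
contact_force: [0.4, -1.6, -3.8]
width: 0.0518
```

Emit:
{"fn": "arm_command", "kwargs": {"increments": [{"dx": 0, "dy": 0, "dz": 0, "wx": 0, "wy": 0, "wz": 0}, {"dx": 0, "dy": 0, "dz": 0, "wx": 0, "wy": 0, "wz": 0}, {"dx": 0, "dy": 0, "dz": 0, "wx": 0, "wy": 0, "wz": 0}, {"dx": 0, "dy": 0, "dz": 0, "wx": 0, "wy": 0, "wz": 0}, {"dx": 0, "dy": 0, "dz": 0, "wx": 0, "wy": 0, "wz": 0}, {"dx": 0, "dy": 0, "dz": 0, "wx": 0, "wy": 0, "wz": 0}, {"dx": 0, "dy": 0, "dz": 0, "wx": 0, "wy": 0, "wz": 0}, {"dx": 0, "dy": 0, "dz": 0, "wx": 0, "wy": 0, "wz": 0}]}}

```text
t: 11.4
tool_pos: [0.5622, -0.0269, 0.0064]
orientation: [-3.136, 0.002, -2.758]
contact_force: [0.3, -1.7, -3.0]
width: 0.0515
```

```bash
python3 look.py 11
```

```text
11.4 [ 0.5622 -0.0269  0.0064] [-3.136e+00  2.000e-03 -2.758e+00] 0.0515 [ 0.3 -1.7 -3. ] [-1.04 -0.47 -0.24]
```

View pics/l11.png

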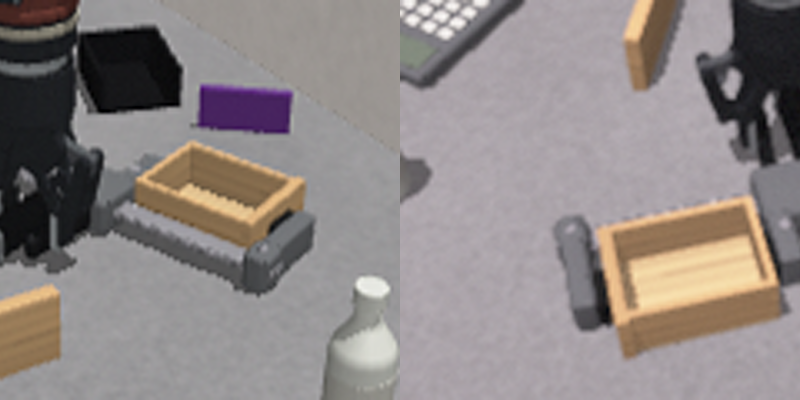

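```bash
python3 -c "
from plant import manip
print(manip.read_state()['width']);print(manip.close_job())"
```

```text
0.05133823231874613
the job is handed in; nothing more can be done
None
```

I pumped the clamp's trigger four times, the last stroke stopping against the work. I handed the job in at about 11.4 s with the trigger still squeezed at a 22 N grip setting.

**Squeeze:** On the fourth stroke the fingers stopped at about 52 mm, short of the 42 mm full pull. I take that as the jaw being stopped by the board. By the task's figures, a 22 N squeeze should press the board with about 29 N. I had no direct reading of that force.

**Joint:** In the last measurement, just before I raised the grip from 20 to 22 N, tray plus board measured about 119 mm from the tray's back to the board's outer face, against 120 mm when closed. The board's face and the tray's back agreed within about 0.5°. That is near the limit of what the pictures resolve, so the 1.5 mm closure looks met but is not tightly measured.

**Surroundings:** In the last pictures everything lay flat and the other things in view had not moved. I saw no sign of the robot touching the bar, jaw, tray or board.

**Checks that were not clean:**
- The finger opening was still creeping shut by about 0.4 mm/s at the end.
- When I raised the grip from 20 to 22 N, the opening shrank by only about 0.6 mm, where I expected about 1 mm. It was hard to separate from that creep.
- About 3 N of vertical force remained on the tool.

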